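# Show the apprentice which pliers to put away, and where

### The arm

A 6-joint arm with a two-finger parallel gripper is mounted at the origin on the work surface. World frame = base frame: x ahead of the robot, y to its left, z up, the work surface at z = 0. Lengths are in mm, angles in rad, forces in N, time in s.
With the tool pointing down it reaches from about 325 to 875 mm from the base axis. Payload 4.4 kg.
Tool frame: the origin (TCP) lies between the finger pads, 19 mm behind the fingertips; this is the grasp point; z points along the fingers, y is the line along which they close (so a half turn about z gives the same grasp; the last joint's range is limited). The gripper opens to 85 mm and grips with 20 to 120 N. Pads are 22 mm wide; open, the fingers measure 114 mm over their backs; the gripper's body (76 mm by 85 mm) begins 54 mm behind the grasp point. The pads swing forward as they close: fully open they stand 13 mm farther back than shut.
Start: joints at [-1.278, 0.207, 1.542, -0, 1.393, -0.15], TCP at [246.879, -519.306, 249.982] pointing down, gripper open.
Joint ranges: [-2.73, 2.73], [-0.86, 2.22], [0.23, 2.46], [-1.11, 4.25], [0.08, 2.63], [-2.82, 2.82]. Speed limits (rad/s): [2.79, 2.79, 3.14, 3.14, 3.14, 3.14].

### API

Orientations are given as a 3x3 rotation matrix whose columns are the frame's x, y, z axes.
In Python, from plant import ctrl, sensors, optics gives the robot as it stands. Calls block until the motion is done:
- ctrl.move_ptp(position, orientation): joint-space move of the TCP to a pose.
- ctrl.move_l(position, rot=None, vel=150, threshold=None): straight line of the TCP; rot=None keeps the orientation; vel is the mean speed in mm/s. With threshold (N) it stops when the force on the tool has changed by that much, and returns True; else False.
- ctrl.set_joints(angles): joint-space move.
- ctrl.gripper_to(opening, force=None): finger opening in mm; force is the grip in N (None keeps the last); returns when the fingers have stopped.
- ctrl.hold(seconds).
- ctrl.solve_ik(position, orientation): joint angles nearest the present ones, or None.
- sensors.read_state(): the state.
- optics.grab_frame(name): name is "scene" or "top" or "wrist"; returns (picture, depth): 480x640x3 uint8, red, green, blue; 480x640 float32, mm along the optical axis (not along the pixel's ray), 0 where there is no reading.
- optics.camera_params(name): a dict with "mtx" (3x3 intrinsics, pixels), "R" (3x3) and "t" (3): a world point X has camera coordinates R X + t; the wrist camera has in their place "T_tool_cam" (4x4, takes a point from camera to tool coordinates, whose origin is the TCP and whose axes are the flange's). Camera axes: x right, y down, z forward; pixel columns grow to the right and rows downward; lengths in mm; the calibration is good to about 2 mm. The wrist camera is an equidistant fisheye: a pixel r from the principal point sees the ray r / f radians off the axis. A picture is of the moment at which its call begins: read the wrist's pose just before it. camera_params takes no time and is no camera call.
A pose or a line that the arm cannot do raises ctrl.MotionError and nothing moves.
- ctrl.finish_job(): hands the job in, once; it reports no verdict.
The state is a dict: "t": time; "q": joint angles; "qvel": joint speeds; "tau": joint torques, N m; "eef_pos": TCP position; "eef_rot": TCP orientation; "force": force on the tool from outside, world axes, zero at the start; "wrist_torque": the same for the moment, N m; "grip_width": finger opening in mm.
Only numpy, scipy, OpenCV 4.12 (cv2) and the standard library are available. Lean on these libraries where they do the work, as an engineer would, in place of code of your own. Each camera call takes 0.05 s, during which the arm holds its last target. There are 200 camera calls.

### The job

Show the apprentice what to put away and where, without touching or moving anything: with the fingers pointing down, point at the pivot of the long-nose pliers left lying on the bench, fingertips just above it (within about 3 cm), and stay there for about two seconds so that it is understood. Then point in the same way, just above it, at the one empty compartment of the pliers tray, stay for about two seconds, and finish still pointing there. Do not point at the side cutters that lie nearby, they stay out.

Things in the scene. Friction and masses are not known exactly. Their poses are not given: they have to be found in the camera images.
- pliers: the long-nose pliers left out on the bench, lying flat: slim tapering steel jaws reaching 58 mm ahead of the pivot to a point, blue dipped handles reaching 102 mm behind it; 48 mm wide over the handles, 12.5 mm high, about 0.09 kg, loose. Origin on the underside below the pivot, x to the jaw tips, z up
- pliers_pivot (a point): top of the pivot rivet of the long-nose pliers, 12.5 mm above the bench: the round boss (17 mm across) where the two halves cross, between jaws and handles; z up
- cutters: the side cutters lying flat on the bench near the long-nose pliers: the same blue handles, but a short stubby head that ends 28 mm ahead of the pivot; 12.5 mm high, 48 mm wide, loose. They are in use and stay out. Origin on the underside below the pivot, x to the jaws
- cutters_pivot (a point): top of the side cutters' pivot rivet, 12.5 mm above the bench; z up
- tray: the pliers tray, fixed on the bench: dark wooden carrier 189 mm (its x) by 324 mm (its y), rim 22 mm high, with five identical grey plastic compartments side by side along y, 62 mm apart, each long in x. Origin at the centre of its underside
- bin_empty: the empty compartment of the tray (any of the five): open grey bin 175 mm (its x) by 61 mm (its y) outside, 2.5 mm walls and floor, 24 mm deep outside, its underside 5 mm above the bench. Origin at the centre of its underside
- empty_mouth (a point): centre of the empty compartment's mouth, level with its rim, 29 mm above the bench; x along the compartment, y across, z up
- flat_pliers: flat-nose pliers with the same blue dipped handles; 125 to 155 mm long over all, 48 mm wide over the handles, 12.5 mm high; origin on the underside below the pivot, x to the jaws, z up. It lies in its compartment of the tray, below the rim, loose
- round_pliers: round-nose pliers with the same blue dipped handles; 125 to 155 mm long over all, 48 mm wide over the handles, 12.5 mm high; origin on the underside below the pivot, x to the jaws, z up. It lies in its compartment of the tray, below the rim, loose
- nipper_pliers: end nippers, wide square head: pliers with the same blue dipped handles; 125 to 155 mm long over all, 48 mm wide over the handles, 12.5 mm high; origin on the underside below the pivot, x to the jaws, z up. They lie in their compartment of the tray, below the rim, loose
- bent_pliers: bent-nose pliers with the same blue dipped handles; 125 to 155 mm long over all, 48 mm wide over the handles, 12.5 mm high; origin on the underside below the pivot, x to the jaws, z up. It lies in its compartment of the tray, below the rim, loose
- spool: spool of grey thread standing on end, 60 mm across at its foot, 75 mm high, loose; origin at the centre of its underside
- hammer: chasing hammer lying flat, 210 mm long, wooden handle, steel head 53 mm long and 22 mm high, loose; origin on the underside, 60 mm behind the middle of the head, x to the head
- bench_block: square steel bench block on a rubber foot, 80 mm square, 28 mm high, fixed; origin at the centre of its underside

How it is judged (in metres and radians):
On the way, in this order (a step that is already met when the one before it is completed fails the run):
1. the fingers point down at the pivot of the long-nose pliers, just above it, for 1.5 s (horizontal distance between the grasp point and pliers_pivot below 0.025 m and z of the grasp point in the frame of pliers_pivot below 0.06 m and angle between the grasp point's own z axis and vertical above 2.3 rad), for 1.5 s.
2. then they point down at the empty compartment, just above it, for 1.5 s (x of the grasp point in the frame of empty_mouth between -0.075 and 0.075 m and y of the grasp point in the frame of empty_mouth between -0.022 and 0.022 m and z of the grasp point in the frame of empty_mouth below 0.06 m and angle between the grasp point's own z axis and vertical above 2.3 rad), for 1.5 s.
At the end, for the whole second after the job is handed in: The tool point stands over the empty compartment (within 75 mm of its middle lengthways, 22 mm across) and less than 60 mm above the rim (fingertips less than 41 mm), fingers within 48 degrees of straight down; every loose thing is within 6 mm of where it began (all of step 2 and distance of each of pliers, cutters, spool, hammer, flat_pliers, round_pliers, nipper_pliers, bent_pliers from where it was at the start of the episode below 0.006 m); the robot touches nothing.
It fails at once if the fingers touch anything (more than 0.5 N) (contact force between the fingers and anything else above 0.5 N).
It fails at once if the arm touches anything (more than 0.5 N) (contact force between the arm and anything else above 0.5 N).
It fails at once if the long-nose pliers are lifted or carried (20 mm) (distance of pliers from where it was at the start of the episode above 0.02 m).
It fails at once if the fingers point closely at the side cutters (horizontal distance between the grasp point and cutters_pivot below 0.025 m and z of the grasp point in the frame of cutters_pivot below 0.06 m).
It also fails if it takes over 40 s, if anything falls off the work surface, if the arm or the gripper's body presses on something with over 40 N, if the wrist force passes 120 N, or if a joint passes its speed limit or range.

## Working session

There is one attempt and no reset: what is moved stays moved. The work goes in short steps, each a Python script; the robot and the scene stay as the last script left them, time stands still between calls to the robot, and variables do not carry over. Pictures are saved under pics/ and viewed, on a budget of 10 in all, crops included, one or two more only if the job needs it, and the job is handed in when it is done.

```bash
mkdir -p pics; python3 - <<'E'
from plant import ctrl,sensors,optics
import cv2,numpy as np
for n in("top","scene"):
    p,d=optics.grab_frame(n); cv2.imwrite(f"pics/{n}0.png",p[:,:,::-1]); np.savez(f"{n}0.npz",p=p,d=d)
    c=optics.camera_params(n); print(n,c['mtx'].tolist(),np.round(c['R'],3).tolist(),c['t'])
print(sensors.read_state()['t'])
E
```

```text
top [[573.0404597840509, 0.0, 311.8941370068263], [0.0, 573.0404597840509, 237.17981823884284], [0.0, 0.0, 1.0]] [[0.019, -1.0, 0.025], [-0.998, -0.021, -0.066], [0.066, -0.024, -0.998]] [ -28.53901344  604.37905955 1287.24643158]
scene [[499.6285187186643, 0.0, 320.3093259569153], [0.0, 499.6285187186643, 237.21477444732326], [0.0, 0.0, 1.0]] [[0.85, 0.527, 0.013], [0.353, -0.552, -0.755], [-0.391, 0.647, -0.655]] [-515.62607227 -165.23957107 1226.20301063]
0.1
```

View pics/top0.png

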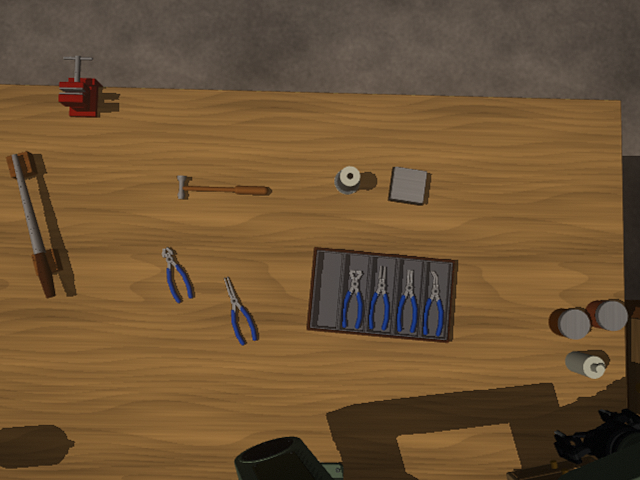

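View pics/scene0.png

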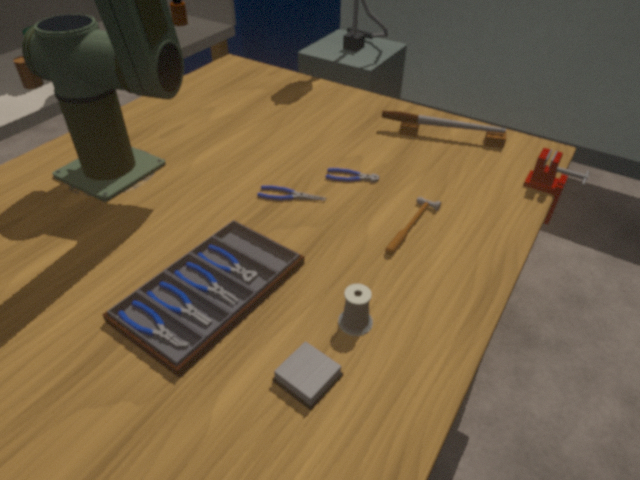

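The top view shows the long-nose pliers with their jaw tip at (227,279) and pivot near (234,304). The cutters are at about (172,265). The tray's leftmost compartment, around (328,290), is empty, and the scene view agrees. Next I'll enlarge this area and measure.

```bash
cat >h.py <<'E'
import numpy as np,cv2
from plant import ctrl,sensors,optics
def ray(n,uv,z):
    c=optics.camera_params(n);R=np.array(c['R']);t=np.array(c['t'])
    d=R.T@np.linalg.inv(c['mtx'])@[*uv,1.];o=-R.T@t
    return o+d*(z-o[2])/d[2]
E
python3 - <<'E'
from h import *
p=np.load("top0.npz")['p']
a=cv2.resize(p[268:353,215:265],None,fx=7,fy=7,interpolation=cv2.INTER_CUBIC)
b=cv2.resize(p[240:345,300:400],None,fx=4,fy=4,interpolation=cv2.INTER_CUBIC)
im=np.zeros((600,760,3),np.uint8);im[:595,:350]=a;im[:420,355:755]=b
cv2.imwrite("pics/crop.png",im[:,:,::-1])
for uv in[(227,279),(234,304)]:print(ray("top",uv,8).round(1))
for n in("top","scene"):
    p=np.load(n+"0.npz")['p'];hsv=cv2.cvtColor(p,cv2.COLOR_RGB2HSV)
    m=cv2.inRange(hsv,(105,100,50),(130,255,255))
    k,l,s,c=cv2.connectedComponentsWithStats(m)
    for i in range(1,k):
        if 15<s[i,4]<600:print(n,s[i],c[i].round(1),ray(n,c[i],6).round(1))
E
```

```text
[505.9 175.3   8. ]
[449.4 157.8   8. ]
top [176 265  16  33 133] [184.9 280.7] [500.3 271.1   6. ]
top [167 268  13  35 134] [171.6 285.5] [488.7 301.    6. ]
top [342 290   9  38 138] [345.2 308. ] [444.7 -96.2   6. ]
top [355 292   8  37 164] [358.7 310.1] [ 440.4 -127.4    6. ]
top [369 292   9  37 144] [372.  309.9] [ 441.6 -157.8    6. ]
top [381 294   8  36 163] [385.4 311.9] [ 437.4 -188.7    6. ]
top [397 295   8  37 160] [399.8 313. ] [ 435.6 -221.9    6. ]
top [410 296   8  37 168] [413.5 314.4] [ 432.9 -253.6    6. ]
top [423 298   8  37 146] [426.  315.9] [ 430.1 -282.4    6. ]
top [436 300   7  37 170] [439.4 318.1] [ 425.6 -313.4    6. ]
top [240 306  17  35 138] [249.3 322.8] [407.5 122.1   6. ]
top [231 310  14  35 137] [235.9 327.6] [396.1 152.1   6. ]
scene [235  28   7  18  43] [238.2  36.3] [-316.4  890.1    6. ]
scene [232  37   5   8  16] [233.5  40.6] [-302.2  844.5    6. ]
scene [230  43   8   7  16] [233.2  46.8] [-262.5  794.5    6. ]
scene [209 245  29  18 146] [223.8 252.9] [433.8 -86.7   6. ]
scene [198 252  32  19 103] [213.6 262.4] [ 434.7 -118.5    6. ]
scene [186 262  31  20 180] [202.  271.1] [ 431.9 -148.9    6. ]
scene [175 270  32  22 145] [190.3 281.4] [ 432.2 -181.2    6. ]
scene [160 281  31  22 202] [176.  291.4] [ 427.6 -214.1    6. ]
scene [147 291  34  22 152] [163.6 302.6] [ 428.4 -246.1    6. ]
scene [132 300  32  24 216] [148.3 311. ] [ 420.1 -274.6    6. ]
scene [118 310  34  24 201] [133.9 323.1] [ 419.4 -307.2    6. ]
```

View pics/crop.png

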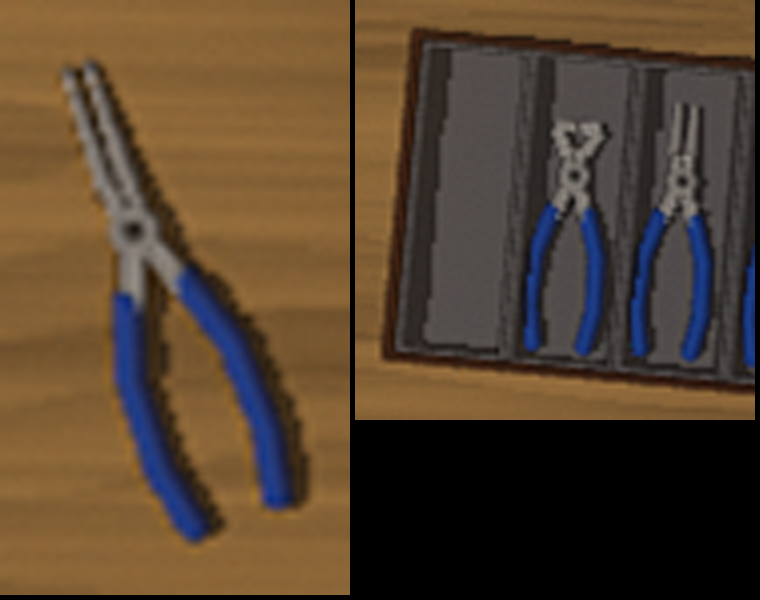

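The crop puts the pivot at (134,232), which is full-frame (234.1,301.1). The jaw tip is at (226.4,277.6) and the middle of the handle ends at (249,342.6). The empty compartment's rim corners are near crop (425,42), (530,55), (510,360) and (400,350). I'll check these against the given sizes and a second view.

```bash
python3 - <<'E'
from h import *
T=ray("top",(226.4,277.6),7);P=ray("top",(234.1,301.1),12.5);H=ray("top",(249,342.6),7)
print("pivot",P,"tip",np.linalg.norm((T-P)[:2]),"handle",np.linalg.norm((H-P)[:2]))
C=np.array([ray("top",((u-355)/4+300,v/4+240),29) for u,v in[(425,42),(530,55),(510,360),(400,350)]])
print(C.round(1),"mouth",C.mean(0),"sides",np.linalg.norm(C-np.roll(C,-1,0),axis=1))
# tray outline by dark/saturation mask -> centre at rim
p=np.load("top0.npz")['p'];hsv=cv2.cvtColor(p,cv2.COLOR_RGB2HSV)
m=((hsv[...,2]<95)|(hsv[...,1]<70)).astype(np.uint8);m[:238]=0;m[355:]=0
m=cv2.morphologyEx(m,cv2.MORPH_CLOSE,np.ones((5,5)))
for c in cv2.findContours(m,0,2)[0]:
    r=cv2.minAreaRect(c)
    if 8000<r[1][0]*r[1][1]<20000:
        W=np.array([ray("top",q,22)[:2] for q in cv2.boxPoints(r)]);L=np.linalg.norm(W-np.roll(W,-1,0),axis=1)
        e=W[1]-W[0] if L[0]>L[1] else W[2]-W[1];e/=np.linalg.norm(e);e*=np.sign(e[1])
        print("tray",W.round(1).tolist(),L,W.mean(0),"slot+2",W.mean(0)+124*e,"axis",e)
q=np.load("scene0.npz")['p']
c=optics.camera_params("scene")
im=cv2.resize(q[140:360,80:400],None,fx=2.5,fy=2.5)
for X in([*P[:2],12.5],C.mean(0),*C):
    y=c['R']@X+c['t'];u=c['mtx']@(y/y[2]);cv2.circle(im,(int((u[0]-80)*2.5),int((u[1]-140)*2.5)),3,(255,0,0),-1)
cv2.imwrite("pics/sc.png",im[:,:,::-1])
a=e if 'e' in dir() else np.array([0,1.])
for X in(P,C.mean(0)):
    for Y in(np.array([0,1.]),):
        print(ctrl.solve_ik([X[0],X[1],80],np.array([[1,0,0],[0,-1,0],[0,0,-1.]])))
print(sensors.read_state()['eef_rot'])
E
```

```text
pivot [456.22737559 157.24327114  12.5       ] tip 56.37590494875942 handle 99.99893828444785
[[574.3 -29.5  29. ]
 [568.1 -89.1  29. ]
 [396.7 -80.6  29. ]
 [401.2 -18.7  29. ]] mouth [485.09080335 -54.48018106  29.        ] sides [ 59.93808437 171.65434502  62.02071975 173.41676855]
tray [[395.9, -6.0], [584.6, -20.1], [559.9, -355.0], [370.5, -337.5]] [189.25636423 335.80316287 190.19382189 332.48123803] [ 477.73403022 -179.64864354] slot+2 [486.86890536 -55.98557688] axis [0.07366835 0.9972828 ]
tray [[614.2, -562.4], [618.5, -772.6], [353.3, -767.6], [350.0, -560.2]] [210.28513819 265.31370725 207.44748434 264.1756982 ] [ 484.00215668 -665.71935547] slot+2 [ 360.02443067 -663.36915263] axis [-0.99982037  0.01895325]
[ 1.52316882e-01  2.31586433e-01  1.90766989e+00 -4.44089210e-16
  1.00233634e+00  1.72311321e+00]
[-2.89359975e-01  2.42032732e-01  1.89421713e+00 -4.44089210e-16
  1.00534279e+00  1.28143635e+00]
[[ 9.03125498e-01  4.29376242e-01 -6.15398297e-04]
 [ 4.29376569e-01 -9.03123287e-01  2.02237604e-03]
 [ 3.12579691e-04 -2.09069698e-03 -9.99997766e-01]]
```

View pics/sc.png

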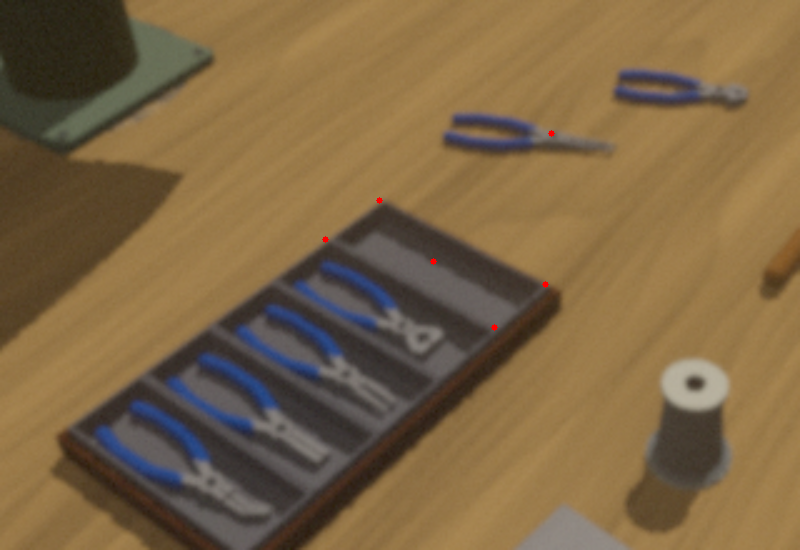

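Tip and handle distances come out at 56 and 100 mm, against 58 and 102 given. The compartment's mouth agrees within 2 mm between its own corners and the tray outline, and the projections land correctly in the scene view. I'll shut the fingers, hover over the pivot and check with the wrist camera.

```bash
cat >>h.py <<'E'
P=np.array([456.4,157.2]);M=np.array([486.,-55.])
def down(xy):
    a=np.arctan2(xy[1],xy[0]);c,s=np.cos(a),np.sin(a)
    return np.array([[c,s,0],[s,-c,0],[0,0,-1.]])
def wrist(name,pts):
    s=sensors.read_state();p,d=optics.grab_frame("wrist");c=optics.camera_params("wrist");T=np.array(c['T_tool_cam']);K=np.array(c['mtx'])
    p=p.copy()
    for X in pts:
        x=np.array(s['eef_rot']).T@(np.array(X)-s['eef_pos']);x=T[:3,:3].T@(x-T[:3,3])
        th=np.arctan2(np.hypot(*x[:2]),x[2]);r=x[:2]/np.hypot(*x[:2])*th
        u=(int(round(K[0,0]*r[0]+K[0,2])),int(round(K[1,1]*r[1]+K[1,2])))
        print(u);cv2.circle(p,u,2,(255,0,0),1)
    cv2.imwrite(f"pics/{name}.png",p[:,:,::-1])
    print(s['t'],np.round(s['eef_pos'],1),s['grip_width'],np.round(s['force'],2))
E
python3 - <<'E'
from h import *
ctrl.gripper_to(0)
ctrl.move_ptp([*P,220],down(P))
ctrl.move_l([*P,130],vel=150)
wrist("w1",[[*P,12.5]])
E
```

```text
(323, 243)
4.1333 [457.2 157.1 130.7] 0.09320137020949874 [-0.15 -0.51  0.21]
```

View pics/w1.png

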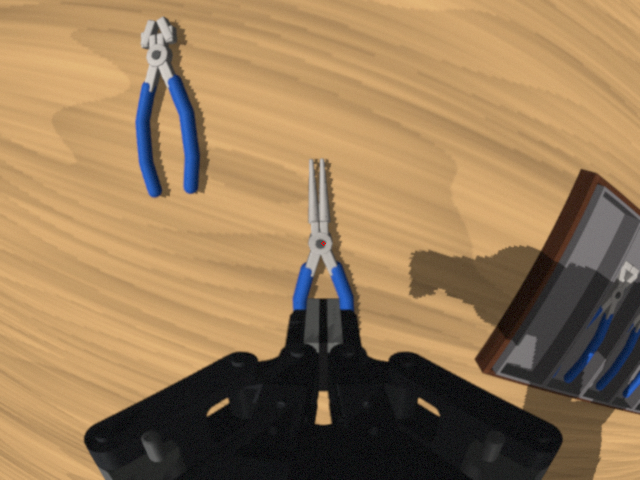

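The wrist view shows the pivot rivet at (320,243), and my estimate projects to (323,243), so they agree to within a couple of mm. I'll descend, dwell, and then move to the compartment.

```bash
python3 - <<'E'
from h import *
ctrl.move_l([*P,57.5],vel=80); ctrl.hold(2.3)
s=sensors.read_state();print(s['t'],np.round(s['eef_pos'],1),np.round(s['force'],2))
ctrl.move_l([*P,160],vel=150)
ctrl.move_ptp([*M,160],down(M))
wrist("w2",[[*M,29]])
E
```

```text
7.5417 [456.4 157.2  57.5] [ 1.39 -0.42 -0.34]
(324, 236)
9.2417 [485.4 -54.1 159.2] -0.03683168386628956 [-0.13 -0.57 -0.34]
```

View pics/w2.png

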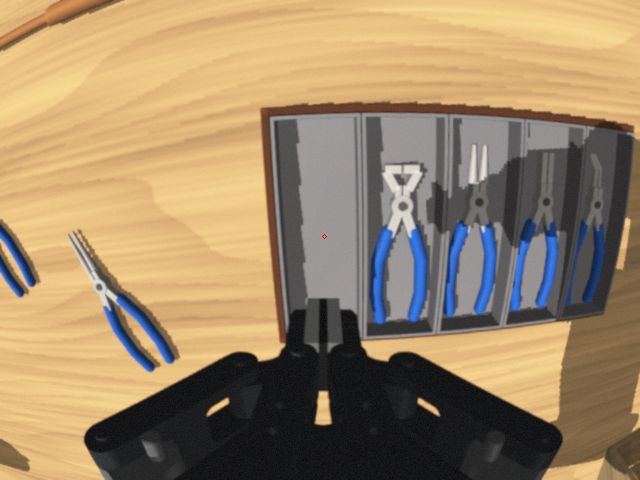

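The compartment is empty. At row 236 its rim runs from about column 279 to 361, so its middle is at 320. My mark at 324 is about 3 mm off, well inside the 22 mm allowed.

```bash
python3 - <<'E'
from h import *
G=M+[0,2]
ctrl.move_l([*G,74],vel=80); ctrl.hold(2.5)
s=sensors.read_state();print(s['t'],np.round(s['eef_pos'],1),np.round(s['force'],2))
wrist("w3",[[*P,12.5],[*G,29]])
ctrl.finish_job()
E
```

```text
13.0167 [486. -53.  74.] [-0.81 -0.41 -0.1 ]
(48, 334)
(323, 288)
13.0167 [486. -53.  74.] 0.03194363393071529 [-0.81 -0.41 -0.1 ]
the job is handed in; nothing more can be done
```

View pics/w3.png

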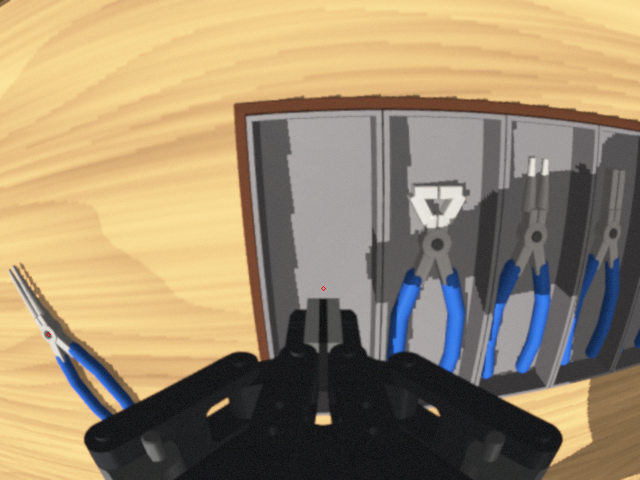

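I pointed at both places with the fingers shut and straight down, then handed the job in at about 13 s, still pointing at the empty compartment. The hand-in gives no verdict.

- **Long-nose pliers:** I held for 2.3 s with the tool point at (456.4, 157.2, 57.5) mm, 45 mm above the pivot, which puts the fingertips about 26 mm above it.
- **Empty compartment:** this is the leftmost one in the top view. I held for 2.5 s with the tool point at (486, −53, 74) mm, 45 mm above the rim (fingertips about 26 mm), and stayed there.

**Checks:**
- **Position:** the last wrist picture shows the fingertips over the compartment, centred to within a few mm. The pliers' pivot still projects exactly where I measured it at the start.
- **Measurements:** the compartment's middle differed by 2–3 mm between its own corners, the tray outline and the wrist view. The pliers' jaw and handle lengths came out about 2 mm short. Both are well within tolerance.
- **Contact:** wrist force readings varied by up to about 1.4 N. I took that as sensor noise, since nothing was within about 25 mm of the fingertips.
- **Not measured:** I did not re-measure the other loose things at the end.

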